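Refit the bar-grip valve knob on the test console's square spindle

ROBOT

A 6-joint arm with a two-finger parallel gripper is mounted at the origin on the work surface. World frame = base frame: x ahead of the robot, y to its left, z up, the work surface at z = 0. Lengths are in m, angles in rad, forces in N, time in s.
With the tool pointing down it reaches from about 0.425 to 0.95 m from the base axis. Payload 3.5 kg.
Tool frame: the origin (TCP) lies midway between the tips of the shut fingers; the grasp point (between the pads) lies ctrl.grasp_offset behind it (ctrl.grasp_offset is the distance from the TCP to the grasp point, in m); x points along the fingers, y is the direction in which the jaws open and shut, and the axes are right-handed (so a half turn about x gives the same grasp; the last joint's range is limited). The gripper opens to 85 mm and grips with 20 to 120 N. Pads are 22 mm wide; open, the fingers measure 114 mm over their backs; the gripper's body (76 mm by 85 mm) begins 54 mm behind the grasp point. The pads swing forward as they close: fully open they stand 13 mm farther back than shut.
Start: joints at [-1.386, 0.286, 1.577, -0, 1.279, -0.15], TCP at [0.222, -0.637, 0.231] pointing down, gripper open.
Joint ranges: [-2.77, 2.77], [-0.9, 2.22], [0.21, 2.48], [-1.53, 4.67], [0.24, 2.81], [-2.84, 2.84]. Speed limits (rad/s): [2.79, 2.79, 3.14, 3.14, 3.14, 3.14].

INTERFACE

Orientations are given as a unit quaternion [x, y, z, w].
In Python, from plant import readout, read_camera, sign_off, ctrl gives the robot as it stands.
- The arm moves only by the tool drive_tool, never from a script. Its argument "steps" is a list of rows, each a list of 5 numbers: the shift along the tool's x, y, z in cm, then the turn about the tool's x in degrees, then the opening, from 0 (shut) to 1 (fully open). A call has 1 to 10 rows; each row shifts and turns the commanded pose from where the row before left it, along the tool's axes as they then stand; what a row does not reach is not made up. A row lasts 1/10 s, in which the tool goes at most 50 mm and 8.59 degrees, less where a joint would pass 70% of its speed; a pose out of reach is approached as far as the arm can. A call is refused whole if a number of a shift passes 5 or a number of a turn 8.59, either way. A call with a gripper value outside its range is refused whole. The fingers move at their own pace and stop on an object; "force" is the grip in N (left out, the last holds). Time passes only in rows, so rows that do not move let the fingers close. It gives the time, the measured TCP pose, the force and the opening at its end, in the units of the state.
- readout.get_state(): the state, without advancing time (a new reading comes with each control period).
- read_camera(name): name is "scene" or "top" or "wrist"; returns a dict with "frame" (400x640x3 uint8, red, green, blue), "vertical_fov" (degrees; the focal length in pixels is half the picture's height over the tangent of half this angle, whatever the lens; pixels are square), "cx", "cy" (the principal point, pixels), "eye" and "orientation" of the camera in the world. Camera axes: x right, y up, looking along -z (the intrinsics and any distortion apply to the point x, -y, -z); pixel columns grow to the right and rows downward; lengths in m; the calibration is good to about 2 mm. A picture is of the moment at which its call begins. There is no depth.
- sign_off(): hands the job in, once; it reports no verdict.
The state is a dict: "time": time; "qpos": joint angles; "dq": joint speeds; "joint_efforts": joint torques, N m; "eef_pos": TCP position; "tcp_rot": TCP orientation; "contact_force": force on the tool from outside, world axes, zero at the start; "wrist_torque": the same for the moment, N m; "opening": opening from 0.0 (shut) to 1.0 (fully open).
Only numpy, scipy, OpenCV 4.12 (cv2) and the standard library are available. Lean on these libraries where they do the work, as an engineer would, in place of code of your own. Each camera call takes 0.05 s, during which the arm holds its last target. There are 200 camera calls.

TASK

The valve knob has come off the sloping panel of the test console. Pick up the loose black knob with the bar grip, push it lightly onto the bare square spindle along the spindle's axis, and turn it slowly until its square bore matches and it drops fully home on the collar; then let go of it and leave everything else on the bench where it is.

Things in the scene. Friction and masses are not known exactly. Their poses are not given: they have to be found in the camera images.
- knob_center (a point): Loose black plastic knob (0.12 kg) standing upright, 50 mm tall; point on its axis, 25 mm above its underside, z up the axis. Round hub 56 mm diameter, 22 mm high; on it a bar grip 44 mm long (x), 18 mm thick (y), 28 mm high. In the underside a central square hole, 23 mm across flats, 20 mm deep, sides parallel to x and y: it fits in four ways, a quarter turn apart.
- spindle_seat (a point): Centre of the top face of the fixed steel collar (48 mm diameter, 6 mm high) on the console's sloping panel; the knob's underside rests on this face when home. z is the spindle's axis, square to the panel, leaning 25 degrees from vertical towards the low front edge; x points up the slope, y across it. The panel is clear within 70 mm of the axis.
- spindle_tip (a point): Tip of the bare steel spindle, 18 mm above the collar's face on its axis (axes as the seat's). Above the face: a square part 20 mm across flats, 10 mm long, then a round nose 20 mm diameter tapering to 12 mm. The nose enters the knob's hole at any angle; the knob then stops 10 mm short of home until the squares match within about 8 degrees.
- spindle_root (a point): Point on the axis where collar and panel meet, 6 mm below the collar's face; same axes as the seat. The angle of the spindle's square about the axis is not given: it stands anywhere up to 0.6 rad either way from being parallel to these x and y; find it by feel or by looking. The spindle is stiff: it turns only above about 0.8 N m.
- console: Grey steel test console, fixed; origin at the bench under its middle, x towards its back. 300 mm wide, 290 mm deep, 45 mm high in front, 157 mm at the back; the blue panel slopes 25 degrees, its low front edge turned towards the robot and its left. Two round gauges (12 mm high) stand on the upper panel, two small plugs (8 mm) low down.
- round_knob_center (a point): Bystander: another loose black knob, round and fluted, no bar, 49 mm diameter, 34 mm tall; point at its centre. It may swap places with the bar-grip knob.
- fitting_center (a point): Bystander: brass hose fitting standing upright, 28 mm diameter, 42 mm tall; point at its centre.
- tape_center (a point): Bystander: cardboard-coloured roll, 80 mm diameter, 25 mm high; point at its centre.
- screwdriver_grip (a point): Bystander: screwdriver lying on the bench; point on its handle.
- spanner_grip (a point): Bystander: spanner lying flat; point on its handle.
- jar_center (a point): Bystander: white jar, 64 mm diameter, 85 mm tall; point at its centre.
- air_motor_center (a point): Bystander: yellow air motor, 170 mm long, 49 mm wide, 47 mm high, lying on the bench; point inside its body.
Mind the look-alikes: they are no part of the job. What is shaped like the part that bears knob_center but blue or green is not meant.

How it is judged:
By the outcome, as a careful person would: the job done as asked, in the order asked, and still so for the second after the job is handed in, with the robot touching nothing.
It also fails if it takes over 53 s, if anything falls off the work surface, if the arm or the gripper's body presses on something with over 40 N, if the wrist force passes 120 N, or if a joint passes its speed limit or range.

## Working session

There is one attempt and no reset: what is moved stays moved. The work goes in short steps, Python scripts to look and compute and a tool call to move; the robot and the scene stay as the last step left them, time stands still between calls to the robot, and variables do not carry over. Pictures are saved under pics/ and viewed, about 8 in all and at most 12, crops included, and the job is handed in when it is done.

Besides the shell and the picture viewer there is one more tool, called after ">>>" as name([rows], argument=value, ...), one row to a line, values as JSON. drive_tool: Moves the arm, as the interface text tells. Its arguments: {"type":"object","properties":{"steps":{"type":"array","items":{"type":"array","items":{"type":"number"}}},"force":{"type":"number"}},"required":["steps"]}

```bash
ls; mkdir -p pics; cat > h.py <<'E'
import numpy as np, cv2, json
from scipy.spatial.transform import Rotation as R
from plant import readout, read_camera, sign_off, ctrl
def shot(n,name):
    c=read_camera(n); f=c.pop("frame"); cv2.imwrite(f"pics/{name}.png",f[:,:,::-1])
    json.dump({k:(v.tolist() if hasattr(v,'tolist') else v) for k,v in c.items()},open(f"pics/{name}.json","w"),default=list); return f,c
def cam(name): return json.load(open(f"pics/{name}.json"))
def ray(c,u,v):
    f=200/np.tan(np.radians(c["vertical_fov"])/2)
    return np.array(c["eye"]),R.from_quat(c["orientation"]).apply([(u-c["cx"])/f,-(v-c["cy"])/f,-1])
def atz(c,u,v,z):
    e,d=ray(c,u,v); return e+d*(z-e[2])/d[2]
def proj(c,p):
    f=200/np.tan(np.radians(c["vertical_fov"])/2)
    q=R.from_quat(c["orientation"]).inv().apply(np.array(p)-c["eye"])
    return np.stack([c["cx"]-f*q[...,0]/q[...,2],c["cy"]+f*q[...,1]/q[...,2]],-1)
E
python3 - <<'E'
from h import *
for n in ["scene","top"]:
    f,c=shot(n,n+"0"); print(c)
a=cv2.imread("pics/scene0.png");b=cv2.imread("pics/top0.png")
s=readout.get_state(); print(s, ctrl.grasp_offset, [x for x in dir(ctrl) if x[0]!='_'])
E
```

```text
pics
{'vertical_fov': 50.8898911236688, 'cx': 319.981977189982, 'cy': 199.74176153792527, 'eye': array([1.4043624 , 0.29600247, 0.87960796]), 'orientation': array([0.2516055 , 0.33250018, 0.73995944, 0.52782414])}
{'vertical_fov': 51.50146044327579, 'cx': 313.96798116181776, 'cy': 198.70720814819524, 'eye': array([ 0.41342451, -0.00469094,  1.45269159]), 'orientation': array([ 0.02265418, -0.02234915, -0.70220638,  0.71126191])}
{'time': 0.1, 'qpos': array([-1.38600225e+00,  2.87101412e-01,  1.57808354e+00,  2.59519824e-05,
        1.27861162e+00, -1.50014358e-01]), 'dq': array([-1.53737777e-03, -1.28418272e-03, -2.77475737e-03,  7.73938529e-05,
        2.14591057e-03, -8.84150659e-04]), 'joint_efforts': array([ 1.34396614e-03, -4.07294369e+01, -2.93699098e+01, -1.44331939e-04,
        3.38646765e-03,  4.05320364e-06]), 'eef_pos': array([ 0.22170694, -0.63689649,  0.23004062]), 'tcp_rot': array([-0.69721711, -0.1185971 ,  0.69722664, -0.11703862]), 'contact_force': array([-0.12016921,  0.67535812, -0.43271462]), 'wrist_torque': array([-0.03241094, -0.01316591,  0.00939899]), 'opening': 1.0028359971861824} 0.0187 ['Unreachable', 'grasp_offset']
```

View pics/top0.png

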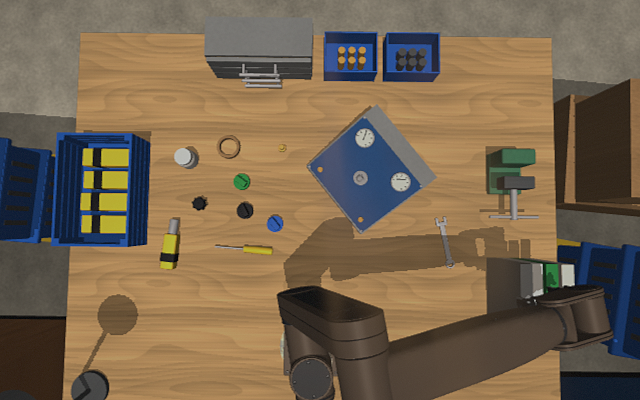

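View pics/scene0.png

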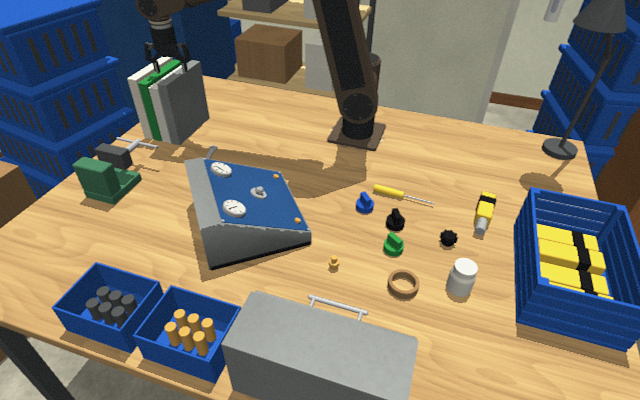

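The candidates in the top view are the black bar-grip knob (245,210), the round fluted black knob (199,203), the green bar knob (242,182) and the blue bar knob (275,223). I choose (245,210), because it is black with a bar. Next I'll check it in a close crop together with the spindle.

```bash
python3 - <<'E'
from h import *
c=cam("top0"); s=cam("scene0")
print(R.from_quat(readout.get_state()["tcp_rot"]).as_matrix().round(4))
for n,u,v,z in [("knob",245,210,.04),("spin",360,178,.12),("fl",307,167,.045),("fr",362,233,.045),("bl",373,105,.157),("br",424,187,.157)]: print(n,atz(c,u,v,z).round(3))
t=cv2.imread("pics/top0.png");q=cv2.imread("pics/scene0.png")
def cr(im,u,v,r=32): return cv2.resize(im[v-r:v+r,u-r:u+r],(390,290*1+100),interpolation=cv2.INTER_CUBIC)
g=np.hstack([cr(t,245,208,24),cr(t,360,178,24)]);
cv2.imwrite("pics/crop1.png",g)
E
```

```text
[[-4.000e-04  3.286e-01 -9.445e-01]
 [ 2.200e-03 -9.445e-01 -3.286e-01]
 [-1.000e+00 -2.200e-03 -4.000e-04]]
knob [0.462 0.231 0.04 ]
spin [ 0.567 -0.151  0.12 ]
fl [0.611 0.022 0.045]
fr [ 0.389 -0.168  0.045]
bl [ 0.797 -0.187  0.157]
br [ 0.537 -0.348  0.157]
```

View pics/crop1.png

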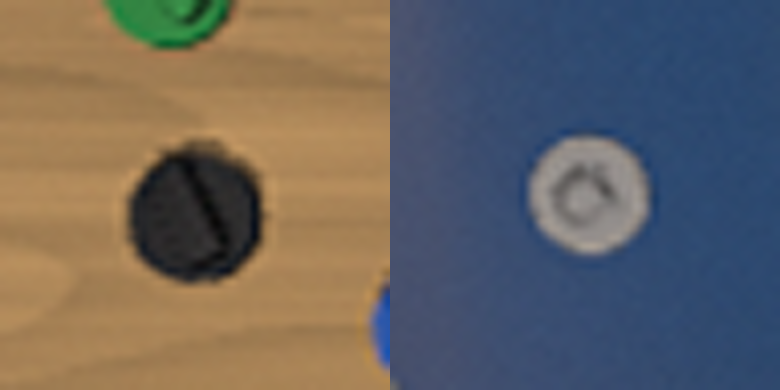

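>>> drive_tool([
  [0,-5,0,0,1],
  [0,-5,0,0,1],
  [0,-5,0,0,1],
  [0,-5,0,0,1],
  [0,-5,0,0,1],
  [0,-5,0,0,1],
  [0,-5,0,0,1],
])

```text
time: 0.8
eef_pos: [0.1064, -0.3048, 0.2305]
tcp_rot: [-0.697, -0.119, 0.697, -0.118]
contact_force: [-0.6, 0.0, 1.7]
opening: 1.0
```

```bash
python3 - <<'E'
from h import *
s=readout.get_state();print(s["qpos"].round(3),s["eef_pos"].round(4),s["time"],s["dq"].round(2));print(R.from_quat(s["tcp_rot"]).as_matrix().round(4))
E
```

```text
[-1.552 -0.605  2.36  -0.     1.389 -0.317] [ 0.1064 -0.3048  0.2305] 0.8 [-0.44 -1.62  0.94 -0.    0.65 -0.43]
[[-3.000e-04  3.293e-01 -9.442e-01]
 [ 1.500e-03 -9.442e-01 -3.293e-01]
 [-1.000e+00 -1.500e-03 -2.000e-04]]
```

>>> drive_tool([
  [0,-5,0,0,1],
  [0,-5,0,0,1],
  [0,0,0,0,1],
])

```text
time: 1.1
eef_pos: [0.0798, -0.2306, 0.2366]
tcp_rot: [-0.697, -0.123, 0.698, -0.112]
contact_force: [0.4, -0.5, -0.5]
opening: 0.998
```

```bash
python3 - <<'E'
from h import *
s=readout.get_state();print(s["qpos"].round(3),s["eef_pos"].round(4),s["time"],s["dq"].round(2));print(R.from_quat(s["tcp_rot"]).as_matrix().round(4))
E
```

```text
[-1.658 -0.895  2.485 -0.006  1.566 -0.42 ] [ 0.0798 -0.2306  0.2366] 1.1 [ 0.03 -0.01  0.    0.02 -0.08  0.03]
[[-4.300e-03  3.268e-01 -9.451e-01]
 [ 1.510e-02 -9.450e-01 -3.268e-01]
 [-9.999e-01 -1.560e-02 -9.000e-04]]
```

>>> drive_tool([
  [0,-5,0,0,1],
  [0,-5,0,0,1],
  [0,-5,0,0,1],
  [0,0,0,0,1],
])

```text
time: 1.5
eef_pos: [0.0737, -0.2111, 0.2384]
tcp_rot: [-0.691, -0.152, 0.702, -0.084]
contact_force: [0.8, 0.7, -0.4]
opening: 0.999
```

```bash
cat > st.py <<'E'
from h import *
s=readout.get_state();print(s["qpos"].round(3),s["eef_pos"].round(4),round(s["time"],2),s["contact_force"].round(1), s["wrist_torque"].round(2),s["opening"]);print(R.from_quat(s["tcp_rot"]).as_matrix().round(4))
E
python3 st.py
```

```text
[-1.654 -0.895  2.484 -0.04   1.642 -0.42 ] [ 0.0737 -0.2111  0.2384] 1.5 [ 0.8  0.7 -0.4] [-0.08 -0.03  0.04] 0.9993441614663022
[[-3.210e-02  3.277e-01 -9.442e-01]
 [ 9.140e-02 -9.398e-01 -3.293e-01]
 [-9.953e-01 -9.690e-02  2.000e-04]]
```

>>> drive_tool([
  [-1.5,4.7,0,0,1],
  [-1.5,4.7,0,0,1],
  [-1.5,4.7,0,0,1],
  [-1,5,0,0,1],
  [-1,5,0,0,1],
  [-1,5,0,0,1],
  [-0.5,5,0,0,1],
  [-0.5,5,0,0,1],
  [-0.5,5,0,0,1],
  [-0.5,5,0,0,1],
])

```text
time: 2.5
eef_pos: [0.2371, -0.6797, 0.2846]
tcp_rot: [-0.691, -0.152, 0.702, -0.084]
contact_force: [0.7, -0.5, 0.7]
opening: 1.002
```

>>> drive_tool([
  [-0.5,5,0,0,1],
  [-0.5,5,0,0,1],
  [-0.5,5,0,0,1],
  [-0.5,5,0,0,1],
  [-0.5,5,0,0,1],
  [-0.5,5,0,0,1],
])

```text
time: 3.1
eef_pos: [0.3135, -0.9012, 0.2744]
tcp_rot: [-0.692, -0.144, 0.701, -0.091]
contact_force: [-0.2, -8.4, 27.6]
opening: 0.998
```

```bash
python3 st.py
```

```text
[-1.34   1.148  0.21  -0.008  1.86  -0.106] [ 0.3135 -0.9012  0.2744] 3.1 [-0.2 -8.4 27.6] [-0.53 -0.1   0.05] 0.9982767814328266
[[-2.470e-02  3.280e-01 -9.444e-01]
 [ 7.200e-02 -9.416e-01 -3.289e-01]
 [-9.971e-01 -7.610e-02 -4.000e-04]]
```

>>> drive_tool([
  [0,3,0,0,1],
  [0,5,0,0,1],
  [0,5,0,0,1],
  [0,0,0,0,1],
])

```text
time: 3.5
eef_pos: [0.322, -0.926, 0.2413]
tcp_rot: [-0.697, -0.12, 0.698, -0.116]
contact_force: [-0.4, 0.5, -0.9]
opening: 1.001
```

```bash
python3 st.py
```

```text
[-1.339e+00  1.181e+00  2.110e-01 -1.000e-03  1.756e+00 -1.040e-01] [ 0.322  -0.926   0.2413] 3.5 [-0.4  0.5 -0.9] [ 0.05  0.05 -0.01] 1.00111175178351
[[-2.000e-03  3.289e-01 -9.444e-01]
 [ 5.600e-03 -9.444e-01 -3.289e-01]
 [-1.000e+00 -6.000e-03  1.000e-04]]
```

>>> drive_tool([
  [0,-4.36,-2.13,0,1],
  [0,-4.36,-2.13,0,1],
  [0,-4.36,-2.13,0,1],
  [0,-4.36,-2.13,0,1],
  [0,-4.36,-2.13,0,1],
  [0,-4.36,-2.13,0,1],
  [0,-4.36,-2.13,0,1],
  [0,-4.36,-2.13,0,1],
  [0,-4.36,-2.13,0,1],
  [0,-4.36,-2.13,0,1],
])

```text
time: 4.5
eef_pos: [0.3782, -0.4797, 0.2507]
tcp_rot: [0.698, 0.118, -0.697, 0.118]
contact_force: [0.6, -0.0, 0.4]
opening: 0.997
```

>>> drive_tool([
  [0,-4.36,-2.13,0,1],
  [0,-4.36,-2.13,0,1],
  [0,-4.36,-2.13,0,1],
  [0,-4.36,-2.13,0,1],
  [0,-4.36,-2.13,0,1],
  [0,-4.36,-2.13,0,1],
  [0,-4.36,-2.13,0,1],
  [0,-4.36,-2.13,0,1],
  [0,-4.36,-2.13,0,1],
  [0,-4.36,-2.13,0,1],
])

```text
time: 5.5
eef_pos: [0.4364, 0.0028, 0.2532]
tcp_rot: [0.699, 0.119, -0.695, 0.117]
contact_force: [1.5, 0.6, 0.2]
opening: 1.002
```

>>> drive_tool([
  [0,-4.36,-2.13,0,1],
  [0,-4.36,-2.13,0,1],
  [0,-4.36,-2.13,0,1],
  [0,-4.36,-2.13,0,1],
  [0,0,0,0,1],
  [0,0,0,0,1],
])

```text
time: 6.1
eef_pos: [0.4593, 0.195, 0.2532]
tcp_rot: [0.698, 0.121, -0.696, 0.117]
contact_force: [-0.5, -0.7, -0.3]
opening: 0.995
```

```bash
python3 st.py; python3 - <<'E'
from h import *
f,c=shot("wrist","w1"); print(c)
E
```

```text
[ 0.195 -0.13   1.979  0.005  1.289  1.427] [0.4593 0.195  0.2532] 6.1 [-0.5 -0.7 -0.3] [-0.04  0.04 -0.03] 0.9945094651081006
[[ 0.0026  0.3316 -0.9434]
 [ 0.0059 -0.9434 -0.3315]
 [-1.     -0.0047 -0.0044]]
{'vertical_fov': 63.70764499101263, 'cx': 320.1575205665292, 'cy': 198.72385174713574, 'eye': array([0.52603308, 0.21882086, 0.39451311]), 'orientation': array([-0.11617582,  0.08450901, -0.57191177,  0.8076375 ])}
```

View pics/w1.png

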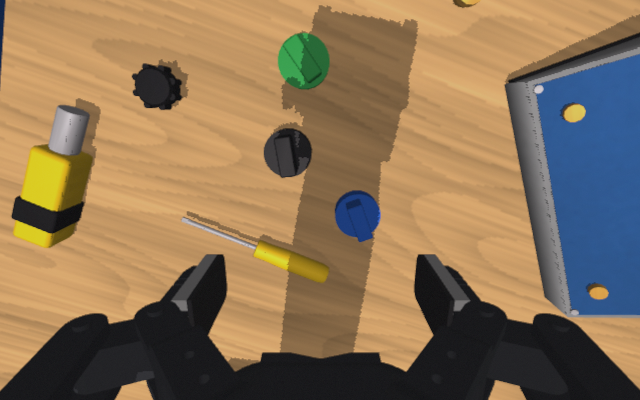

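```bash
python3 - <<'E'
from h import *
f=cv2.imread("pics/w1.png")[115:195,245:330]
cv2.imwrite("pics/c2.png",cv2.resize(np.clip(f.astype(float)*1.8,0,255).astype('uint8'),None,fx=7,fy=7,interpolation=cv2.INTER_CUBIC))
E
```

```text
(no output)
```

View pics/c2.png

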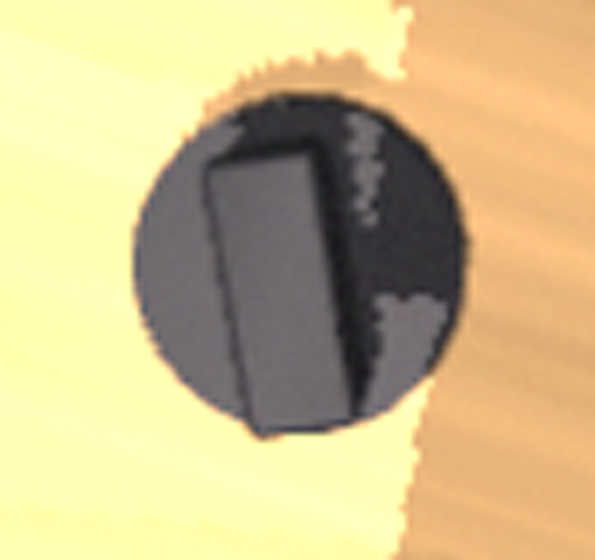

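```bash
python3 - <<'E'
from h import *
c=cam("w1"); P=np.array([atz(c,245+u/7,115+v/7,.05) for u,v in [(210,163),(310,153),(353,415),(260,435)]])
m=P.mean(0); d=(P[0]+P[1]-P[2]-P[3]); print(P.round(4),m, np.linalg.norm(d)/2, np.degrees(np.arctan2(d[1],d[0])))
h=atz(c,245+300/7,115+262/7,.022);print(h)
s=readout.get_state();M=R.from_quat(s["tcp_rot"]).as_matrix(); print(((m+[0,0,-.024])-s["eef_pos"])@M*100, np.degrees(np.arctan2(M[1,1],M[0,1])))
t=cam("top0");print(atz(t,245.5,209,.03))
E
```

```text
[[0.4763 0.2533 0.05  ]
 [0.4827 0.2395 0.05  ]
 [0.4465 0.2208 0.05  ]
 [0.4386 0.2336 0.05  ]] [0.46102926 0.23678983 0.05      ] 0.04160431031348851 27.487056712199564
[0.46168131 0.23728639 0.022     ]
[22.69830017 -3.87049014 -1.50492661] -70.75520083304201
[0.46568978 0.23106737 0.03      ]
```

>>> drive_tool([
  [1,-3.87,-1.5,0,0.7],
  [4,0,0,-8.25,0.6],
  [4.5,0,0,0,0.6],
  [4.5,0,0,0,0.6],
  [3.5,0,0,0,0.6],
  [2,0,0,0,0.6],
  [1.5,0,0,0,0.6],
  [0.8,0,0,0,0.6],
  [0.7,0,0,0,0.6],
  [0,0,0,0,0.6],
])

```text
time: 7.15
eef_pos: [0.4599, 0.2358, 0.026]
tcp_rot: [-0.687, -0.169, 0.687, -0.165]
contact_force: [0.2, -0.2, 0.4]
opening: 0.6
```

```bash
python3 st.py; python3 - <<'E'
from h import *
f,c=shot("wrist","w2")
cv2.imwrite("pics/w2c.png",f[150:400,150:490,::-1])
E
```

```text
[0.274 0.215 2.088 0.008 0.84  1.363] [0.4599 0.2358 0.026 ] 7.15 [ 0.2 -0.2  0.4] [ 0.03  0.02 -0.02] 0.6004371043531997
[[-2.000e-03  4.596e-01 -8.881e-01]
 [ 5.500e-03 -8.881e-01 -4.596e-01]
 [-1.000e+00 -5.700e-03 -8.000e-04]]
```

View pics/w2c.png

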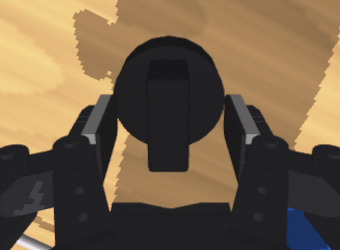

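>>> drive_tool([
  [0,0,0,0,0.3],
  [0,0,0,0,0],
  [0,0,0,0,0],
  [0,0,0,0,0],
  [0,0,0,0,0],
  [-1,0,0,0,0],
  [-2,0,0,0,0],
  [0,0,0,0,0],
], force=50)

```text
time: 8.0
eef_pos: [0.4613, 0.2368, 0.0581]
tcp_rot: [0.688, 0.17, -0.685, 0.166]
contact_force: [1.4, 0.5, -0.7]
opening: 0.198
```

```bash
python3 st.py
```

```text
[0.276 0.159 2.079 0.008 0.9   1.363] [0.4613 0.2368 0.0581] 8.0 [ 1.4  0.5 -0.7] [ 0.01 -0.04  0.  ] 0.19822638246099414
[[ 0.0026  0.4608 -0.8875]
 [ 0.0069 -0.8875 -0.4608]
 [-1.     -0.0049 -0.0055]]
```

```bash
python3 - <<'E'
from h import *
s=cv2.imread("pics/scene0.png")[150:240,200:320]
cv2.imwrite("pics/s2.png",cv2.resize(s,None,fx=6,fy=6,interpolation=cv2.INTER_CUBIC))
t=cam("top0")
a=np.radians(-49.4);b=np.array([np.cos(a),np.sin(a)])
for z in (.1,.11,.12,.13):
    p=atz(t,360.5,178,z); d=(p[:2]-[.5,-.073])@b; print(z,p, .045+d*np.tan(np.radians(25))+.006/np.cos(np.radians(25)))
E
```

```text
0.1 [ 0.56963701 -0.15526977  0.1       ] 0.10188032934395494
0.11 [ 0.56848219 -0.15415659  0.11      ] 0.10113575868690991
0.12 [ 0.56732736 -0.15304341  0.12      ] 0.10039118802986492
0.13 [ 0.56617253 -0.15193023  0.13      ] 0.0996466173728199
```

View pics/s2.png

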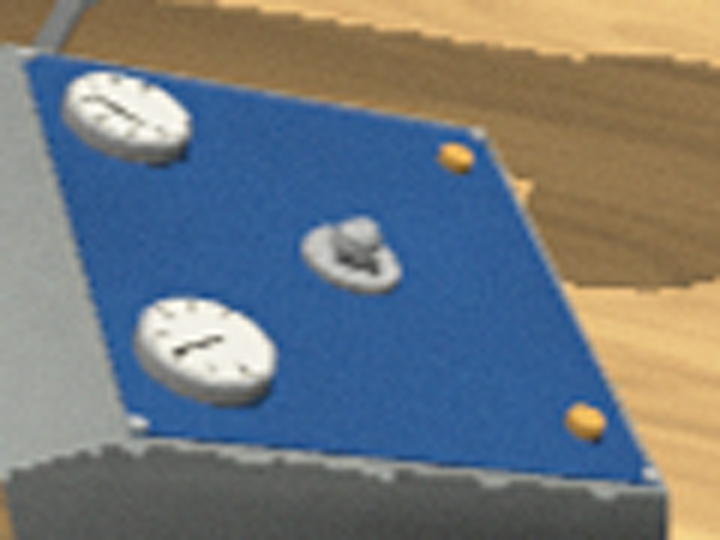

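```bash
python3 - <<'E'
from h import *
from scipy.optimize import least_squares as L
t=cam("top0");s=cam("scene0")
M=np.array([[-.145,.15,.045],[-.145,-.15,.045],[.095,.15,.157],[.095,-.15,.157]])
ob_s=np.array([[310.3,230],[280.3,171.7],[220.8,222.5],[204.2,160]])
ob_t=np.array([[307,167],[362,233],[373,105.5],[np.nan,np.nan]])
def X(p): 
    r=R.from_euler('z',p[2]); return r.apply(M)+[p[0],p[1],0]
def f(p):
    P=X(p); return np.r_[(proj(s,P)-ob_s).ravel(),(proj(t,P)-ob_t)[:3].ravel()]
o=L(f,[.57,-.15,-.86],loss='soft_l1'); print(o.x,np.degrees(o.x[2]),o.fun.reshape(-1,2).round(1))
yaw=o.x[2]
ax=R.from_euler('z',yaw).apply([-np.sin(np.radians(25)),0,np.cos(np.radians(25))]);print("axis",ax)
# collar face + tip triangulation
def tri(a,b):
    e1,d1=ray(t,*a);e2,d2=ray(s,*b); k=np.linalg.lstsq(np.c_[d1,-d2],e2-e1,rcond=None)[0]
    p,q=e1+k[0]*d1,e2+k[1]*d2; return (p+q)/2,np.linalg.norm(p-q)
print(tri((360.5,178),(200+350/6,150+255/6)))
p=atz(t,360.5,178,.102)
q=R.from_euler('z',-yaw).apply(p-[o.x[0],o.x[1],0]); print(q, .045+(q[0]+.145)*np.tan(np.radians(25))+.006/np.cos(np.radians(25)))
E
```

```text
[ 0.59306551 -0.18227844 -0.8787484 ] -50.348574505634375 [[ 0.6  1.3]
 [-1.  -1. ]
 [-1.2  0.2]
 [-4.2 -3.4]
 [-1.  -1.3]
 [-0.4  1.2]
 [-8.7  7.9]]
axis [-0.26967918  0.32539105  0.90630779]
(array([ 0.56923968, -0.15413034,  0.09913947]), np.float64(0.0026347461772359706))
[-0.03606396 -0.00083967  0.102     ] 0.10241797802359762
```

>>> drive_tool([
  [-4.5,0,0,0,0],
  [-5,0,0,0,0],
  [-5,0,0,0,0],
  [-3,3.5,1.2,0,0],
  [-3,3.5,1.2,0,0],
  [-2,4.3,1.4,0,0],
  [-2,4.3,1.4,0,0],
  [-2,4.3,1.4,0,0],
  [0,4.7,1.6,0,0],
  [0,4.7,1.6,0,0],
])

```text
time: 9.0
eef_pos: [0.5082, -0.0723, 0.3192]
tcp_rot: [0.687, 0.17, -0.687, 0.166]
contact_force: [1.3, -0.1, -1.5]
opening: 0.204
```

>>> drive_tool([
  [0,4.7,1.6,0,0],
  [0,4.7,1.6,0,0],
  [0,4.7,1.6,0,0],
  [0,4.7,1.6,0,0],
  [0,4.7,1.6,0,0],
  [0,4.7,1.6,0,0],
  [0,4.7,1.6,0,0],
  [0,4.7,1.6,0,0],
  [0,4.7,1.6,0,0],
  [0,4.7,1.6,0,0],
])

```text
time: 10.0
eef_pos: [0.5825, -0.563, 0.314]
tcp_rot: [-0.686, -0.17, 0.687, -0.165]
contact_force: [0.7, 0.6, -1.2]
opening: 0.206
```

```bash
python3 st.py
```

```text
[-0.894  0.56   1.067  0.002  1.523  0.198] [ 0.5825 -0.563   0.314 ] 10.0 [ 0.7  0.6 -1.2] [-0.04 -0.03 -0.01] 0.20628894359571842
[[-3.300e-03  4.605e-01 -8.876e-01]
 [ 7.300e-03 -8.876e-01 -4.606e-01]
 [-1.000e+00 -8.000e-03 -4.000e-04]]
```

>>> drive_tool([
  [0,4.9,-0.9,0,0],
  [0,4.9,-0.9,0,0],
  [0,4.9,-0.9,0,0],
  [0,4.9,-0.9,0,0],
  [0,4.9,-0.9,0,0],
  [0,4.9,-0.9,0,0],
  [0,4.9,-0.9,0,0],
])

```text
time: 10.7
eef_pos: [0.6858, -0.719, 0.2719]
tcp_rot: [0.702, 0.143, -0.671, 0.191]
contact_force: [0.1, -0.1, 0.3]
opening: 0.196
```

```bash
python3 st.py
```

```text
[-0.914  1.148  0.214  0.012  1.7    0.181] [ 0.6858 -0.719   0.2719] 10.7 [ 0.1 -0.1  0.3] [0.08 0.06 0.06] 0.19584421166700083
[[ 0.0581  0.4581 -0.887 ]
 [-0.0556 -0.8856 -0.4611]
 [-0.9968  0.076  -0.026 ]]
```

>>> drive_tool([
  [-1.5,2,4.3,0,0],
  [-1.5,2,4.3,0,0],
  [-1.5,2,4.3,0,0],
  [-0.5,4.8,-1,0,0],
  [-0.5,4.8,-1,0,0],
  [-0.5,4.8,-1,0,0],
])

```text
time: 11.3
eef_pos: [0.597, -0.8154, 0.3059]
tcp_rot: [0.714, 0.108, -0.654, 0.226]
contact_force: [0.0, 0.0, -2.6]
opening: 0.202
```

```bash
python3 st.py
```

```text
[-1.048  1.117  0.213  0.036  1.628  0.05 ] [ 0.597  -0.8154  0.3059] 11.3 [ 0.   0.  -2.6] [ 0.15  0.06 -0.02] 0.20210787047117645
[[ 0.1222  0.4494 -0.8849]
 [-0.1403 -0.8748 -0.4637]
 [-0.9825  0.1808 -0.0438]]
```

>>> drive_tool([
  [-0.5,4.8,-0.5,0,0],
  [-0.5,4.8,-0.5,0,0],
  [-0.5,4.8,-0.5,0,0],
  [-0.5,4.8,-0.5,0,0],
  [0,0,0,0,0],
])

```text
time: 11.8
eef_pos: [0.6031, -0.8412, 0.3221]
tcp_rot: [0.724, 0.069, -0.635, 0.261]
contact_force: [0.6, -0.4, -1.5]
opening: 0.205
```

```bash
python3 st.py
```

```text
[-1.058  1.109  0.21   0.048  1.526  0.041] [ 0.6031 -0.8412  0.3221] 11.8 [ 0.6 -0.4 -1.5] [ 0.17  0.22 -0.02] 0.2048438858787749
[[ 0.1847  0.4315 -0.883 ]
 [-0.2305 -0.8544 -0.4657]
 [-0.9554  0.2895 -0.0584]]
```

>>> drive_tool([
  [-0.3,4.8,-0.8,0,0],
  [-0.3,4.8,-0.8,0,0],
  [-0.3,4.8,-0.8,0,0],
  [-0.3,4.8,-0.8,0,0],
  [0,0,0,0,0],
])

```text
time: 12.3
eef_pos: [0.6187, -0.8558, 0.3446]
tcp_rot: [0.732, 0.033, -0.614, 0.294]
contact_force: [-0.9, -0.0, -0.7]
opening: 0.198
```

```bash
python3 st.py
```

```text
[-1.054  1.095  0.21   0.058  1.432  0.044] [ 0.6187 -0.8558  0.3446] 12.3 [-0.9 -0.  -0.7] [0.17 0.16 0.  ] 0.19783362660909365
[[ 0.2444  0.4089 -0.8792]
 [-0.3132 -0.8249 -0.4707]
 [-0.9177  0.3904 -0.0736]]
```

>>> drive_tool([
  [0,4.2,-2.5,0,0],
  [0,0,0,0,0],
])

```text
time: 12.5
eef_pos: [0.6391, -0.8468, 0.3485]
tcp_rot: [0.734, 0.026, -0.608, 0.302]
contact_force: [0.2, 0.8, -0.5]
opening: 0.198
```

```bash
python3 st.py
```

```text
[-1.032  1.093  0.211  0.055  1.409  0.062] [ 0.6391 -0.8468  0.3485] 12.5 [ 0.2  0.8 -0.5] [0.26 0.16 0.03] 0.19826098985883647
[[ 0.2599  0.4051 -0.8766]
 [-0.3285 -0.8165 -0.4747]
 [-0.908   0.4113 -0.0791]]
```

>>> drive_tool([
  [-0.8,-4.64,-1.65,0,0],
  [-0.8,-4.64,-1.65,0,0],
  [-0.8,-4.64,-1.65,0,0],
  [-0.8,-4.64,-1.65,0,0],
  [-0.8,-4.64,-1.65,0,0],
  [-0.8,-4.64,-1.65,0,0],
  [-0.8,-4.64,-1.65,0,0],
  [-0.8,-4.64,-1.65,0,0],
  [-0.8,-4.64,-1.65,0,0],
  [-0.8,-4.64,-1.65,0,0],
])

```text
time: 13.5
eef_pos: [0.5807, -0.4009, 0.2528]
tcp_rot: [0.734, 0.025, -0.609, 0.301]
contact_force: [0.2, 0.3, -1.3]
opening: 0.198
```

>>> drive_tool([
  [-0.8,-4.64,-1.65,0,0],
  [-0.8,-4.64,-1.65,0,0],
  [-0.8,-4.64,-1.65,0,0],
  [-0.8,-4.64,-1.65,0,0],
  [-0.8,-4.64,-1.65,0,0],
  [0,0,0,0,0],
  [0,0,0,0,0],
])

```text
time: 14.2
eef_pos: [0.55, -0.1598, 0.2006]
tcp_rot: [0.734, 0.026, -0.608, 0.301]
contact_force: [0.0, -0.2, -1.2]
opening: 0.198
```

```bash
python3 st.py; python3 - <<'E'
from h import *
f,c=shot("wrist","w3"); shot("top","top3"); shot("scene","scene3")
E
```

```text
[-0.366 -0.072  2.068 -0.306  0.793  0.903] [ 0.55   -0.1598  0.2006] 14.2 [ 0.  -0.2 -1.2] [ 0.22  0.18 -0.04] 0.19816468827654005
[[ 0.2584  0.4052 -0.877 ]
 [-0.3285 -0.8169 -0.4742]
 [-0.9085  0.4106 -0.078 ]]
```

View pics/w3.png

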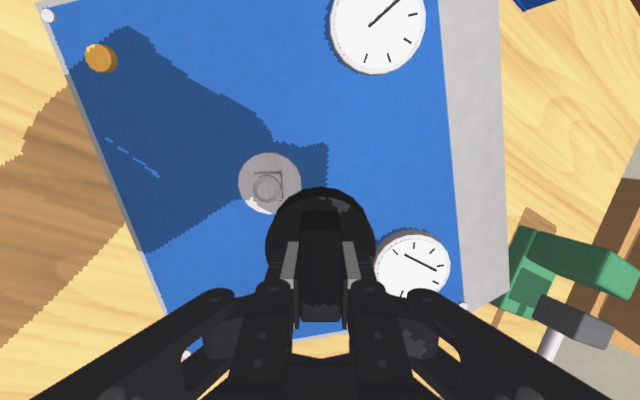

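```bash
python3 - <<'E'
from h import *
a=cv2.imread("pics/w3.png")[140:230,225:315]
cv2.imwrite("pics/c3.png",cv2.resize(cv2.convertScaleAbs(a,alpha=1.3),None,fx=6.5,fy=6.5,interpolation=cv2.INTER_CUBIC)); print(cam("w3"))
E
```

```text
{'vertical_fov': 63.70764499101263, 'cx': 320.1575205665292, 'cy': 198.72385174713574, 'eye': [0.5753568079949268, -0.07786792970053685, 0.3342952081601536], 'orientation': [-0.19629754644968467, -0.12469463275214478, -0.5311004591583226, 0.8147704118967873]}
```

View pics/c3.png

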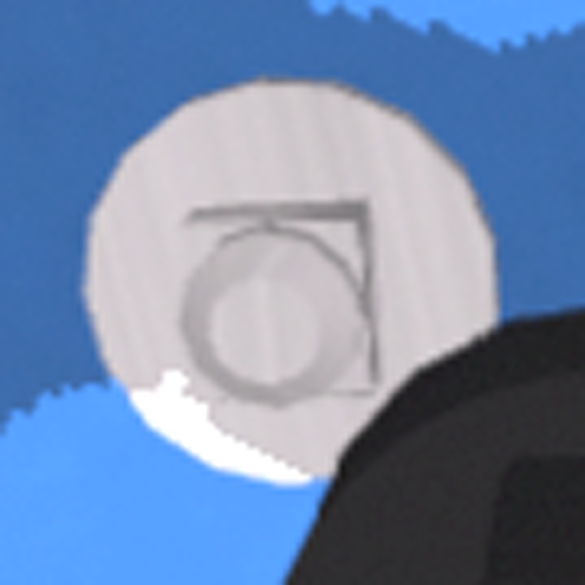

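```bash
python3 - <<'E'
from h import *
c=cam("w3"); s=readout.get_state(); M=R.from_quat(s["tcp_rot"]).as_matrix(); T=s["eef_pos"]
px=lambda u,v:(225+u/6.5,140+v/6.5)
t=cam("top0"); e1,d1=ray(c,*px(291,281)); 
for n,uv in [("top0",(360.5,178)),("scene0",(200+350/6,150+255/6))]:
    e2,d2=ray(cam(n),*uv); k=np.linalg.lstsq(np.c_[d1,-d2],e2-e1,rcond=None)[0]; print(n,e1+k[0]*d1,e2+k[1]*d2)
yaw=np.radians(-50.1); ax=R.from_euler('z',yaw).apply([-np.sin(np.radians(25)),0,np.cos(np.radians(25))])
seat=atz(c,*px(291,281),.101); print("seat",seat)
def pl(uv,h):
    e,d=ray(c,*uv); return e+d*(((seat+h*ax)-e)@ax)/(d@ax)
tip=pl(px(262,328),.018); print("tip err mm",(tip-seat-.018*ax)@M*1e3)
for a,b,h in [((188,212),(365,203),0),((225,220),(355,221),.01),((362,225),(377,388),.01),((378,390),(325,393),.01)]:
    v=(pl(px(*b),h)-pl(px(*a),h))@M; print(h,np.linalg.norm(v)*1e3,"angle tool y->z",np.degrees(np.arctan2(v[2],v[1])))
print("axis in tool",ax@M); print("d to TCP(home) in tool cm",(seat-T)@M*100)
E
```

```text
top0 [ 0.56914843 -0.15521175  0.09129445] [ 0.57061006 -0.15620772  0.09157411]
scene0 [ 0.56935817 -0.15259881  0.09950384] [ 0.5693579  -0.15259769  0.09950349]
seat [ 0.5693964 -0.1521226  0.101    ]
tip err mm [ 0.00718169 -0.423393    0.46371016]
0 20.307940610340943 angle tool y->z -3.218289747834324
0.01 14.244103348788821 angle tool y->z 0.19830743386693966
0.01 18.78872657395597 angle tool y->z 86.73660834589
0.01 5.983373861159911 angle tool y->z 176.3467901906556
axis in tool [-0.99989528 -0.00116154  0.01442529]
d to TCP(home) in tool cm [ 9.26675589 -4.2297428  -1.37304498]
```

>>> drive_tool([
  [0,-2.2,-0.7,-1.5,0],
  [0,-2.03,-0.67,-1.5,0],
  [1.5,0,0,0,0],
  [1.5,0,0,0,0],
  [0,0,0,0,0],
  [0,0,0,0,0],
])

```text
time: 14.95
eef_pos: [0.5518, -0.1317, 0.156]
tcp_rot: [0.725, 0.041, -0.609, 0.319]
contact_force: [-0.2, -0.8, -0.7]
opening: 0.2
```

```bash
python3 st.py; python3 - <<'E'
from h import *
yaw=np.radians(-50.1); ax=R.from_euler('z',yaw).apply([-np.sin(np.radians(25)),0,np.cos(np.radians(25))])
s=readout.get_state(); M=R.from_quat(s["tcp_rot"]).as_matrix()
print(([.5694,-.1521,.101]+.026*ax-s["eef_pos"])@M*100)
f,c=shot("wrist","w4"); shot("top","top4"); shot("scene","scene4")
a=cv2.imread("pics/w4.png")[150:330,230:410]; b=cv2.imread("pics/scene4.png")[140:230,210:300]
cv2.imwrite("pics/c4.png",np.hstack([cv2.resize(cv2.convertScaleAbs(a,alpha=2),(390,390)),cv2.resize(b,(390,390),interpolation=cv2.INTER_CUBIC)]))
E
```

```text
[-0.308 -0.017  2.104 -0.364  0.727  0.97 ] [ 0.5518 -0.1317  0.156 ] 14.95 [-0.2 -0.8 -0.7] [0.22 0.19 0.03] 0.19999097790038955
[[ 0.2549  0.4471 -0.8574]
 [-0.3293 -0.7936 -0.5117]
 [-0.9092  0.4128 -0.0551]]
[ 3.52532593  0.12221134 -0.11979502]
```

View pics/c4.png

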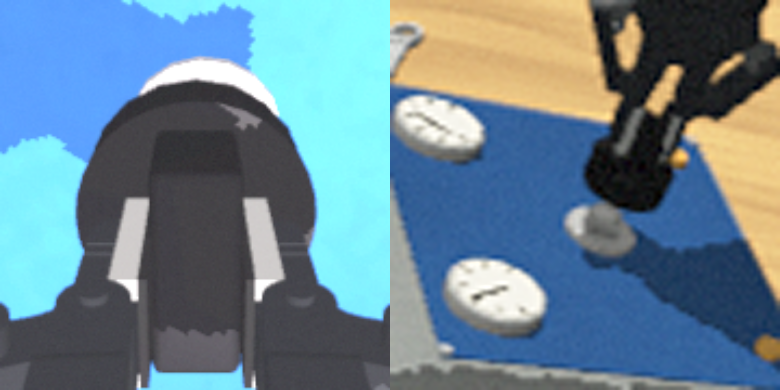

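>>> drive_tool([
  [0.8,0.1,0,0,0],
  [0.7,0,0,0,0],
  [0.6,0,0,0,0],
  [0,0,0,0,0],
])

```text
time: 15.5
eef_pos: [0.5579, -0.1387, 0.1373]
tcp_rot: [0.725, 0.041, -0.608, 0.32]
contact_force: [1.0, -1.4, -1.2]
opening: 0.2
```

>>> drive_tool([
  [0.2,0,0,0,0],
  [0.2,0,0,0,0],
  [0.2,0,0,0,0],
  [0,0,0,0,0],
])

```text
time: 15.9
eef_pos: [0.5597, -0.1404, 0.1328]
tcp_rot: [0.726, 0.041, -0.608, 0.32]
contact_force: [1.0, -2.2, -0.9]
opening: 0.2
```

```bash
cat > rel.py <<'E'
from h import *
yaw=np.radians(-50.1); ax=R.from_euler('z',yaw).apply([-np.sin(np.radians(25)),0,np.cos(np.radians(25))])
s=readout.get_state(); M=R.from_quat(s["tcp_rot"]).as_matrix()
print("to home cm",([.5694,-.1521,.101]+.026*ax-s["eef_pos"])@M*100, "F tool",(s["contact_force"]@M).round(1),"T",(s["wrist_torque"]@M).round(2),s["time"],s["opening"])
E
python3 rel.py
```

```text
to home cm [ 0.92769454  0.04164272 -0.01446449] F tool [1.8 1.8 0.3] T [-0.    0.04  0.21] 15.9 0.19980861666443475
```

>>> drive_tool([
  [0.2,0,0,0,0],
  [0.2,0,0,0,0],
  [0,0,0,0,0],
])

```text
time: 16.2
eef_pos: [0.5607, -0.1417, 0.1291]
tcp_rot: [0.726, 0.041, -0.608, 0.32]
contact_force: [2.2, -2.6, 0.2]
opening: 0.201
```

```bash
python3 rel.py
```

```text
to home cm [ 0.51947458  0.04043224 -0.01862701] F tool [ 1.3  3.1 -0.5] T [0.03 0.06 0.46] 16.2 0.20104550052279896
```

>>> drive_tool([
  [0.15,0.06,0,0,0],
  [0.15,0,0,0,0],
  [0,0,0,0,0],
])

```text
time: 16.5
eef_pos: [0.5613, -0.143, 0.1261]
tcp_rot: [0.725, 0.041, -0.608, 0.319]
contact_force: [2.4, -2.5, -1.1]
opening: 0.197
```

```bash
python3 rel.py
```

```text
to home cm [ 0.19416421  0.03683069 -0.05037164] F tool [ 2.5  2.6 -0.7] T [0.05 0.03 0.27] 16.5 0.19736609857986673
```

>>> drive_tool([
  [0.12,0,0,0,0],
  [0.12,0,0,0,0],
  [0,0,0,0,0],
])

```text
time: 16.8
eef_pos: [0.5614, -0.1432, 0.1259]
tcp_rot: [0.725, 0.041, -0.609, 0.319]
contact_force: [-9.8, 5.0, 13.3]
opening: 0.199
```

```bash
python3 rel.py
```

```text
to home cm [ 0.16372455  0.02909852 -0.05293684] F tool [-16.2  -2.9   5.1] T [-0.02 -0.64 -0.48] 16.8 0.19873220478223222
```

>>> drive_tool([
  [-0.1,0,0,0,0],
  [0,0,0,0,0.3],
  [0,0,0,0,0.4],
  [0,0,0,0,0.4],
  [0,0,0,0,0.4],
])

```text
time: 17.3
eef_pos: [0.5613, -0.1432, 0.1244]
tcp_rot: [0.725, 0.041, -0.609, 0.319]
contact_force: [0.0, 0.2, -0.0]
opening: 0.402
```

```bash
python3 rel.py; python3 - <<'E'
from h import *
f,c=shot("wrist","w5"); shot("scene","scene5")
a=cv2.imread("pics/w5.png")[150:330,230:410]; b=cv2.imread("pics/scene5.png")[155:225,225:295]
cv2.imwrite("pics/c5.png",np.hstack([cv2.resize(cv2.convertScaleAbs(a,alpha=2),(390,390)),cv2.resize(cv2.convertScaleAbs(b,alpha=1.6),(390,390),interpolation=cv2.INTER_CUBIC)]))
E
```

```text
to home cm [ 0.03000123  0.08937273 -0.07049986] F tool [-0.  -0.2 -0.2] T [ 0.02 -0.02 -0.22] 17.3 0.4019226916121868
```

View pics/c5.png

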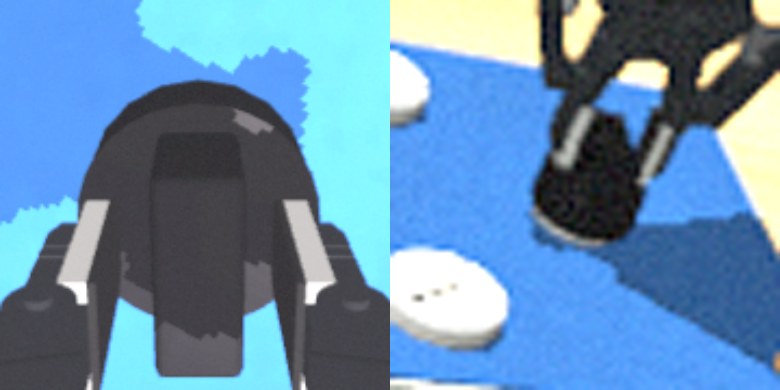

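>>> drive_tool([
  [0,0.05,0,0,0],
  [0,0,0,0,0],
  [0,0,0,0,0],
  [0.1,0,0,-2,0],
  [0,0,0,-2,0],
  [0,0,0,2,0],
  [0,0,0,2,0],
  [0,0,0,2,0],
  [0,0,0,2,0],
  [0,0,0,0,0],
], force=25)

```text
time: 18.4
eef_pos: [0.5629, -0.1444, 0.1256]
tcp_rot: [0.737, 0.019, -0.609, 0.295]
contact_force: [-0.6, 0.7, 4.3]
opening: 0.202
```

```bash
python3 rel.py
```

```text
to home cm [ 0.05773543 -0.12533312  0.02434614] F tool [-4.3  1.  -0.2] T [ 0.03 -0.09  0.05] 18.4 0.2024369079388093
```

>>> drive_tool([
  [0,0,0,2,0],
  [0,0,0,2,0],
  [0,0,0,2,0],
  [0,0,0,2,0],
  [0,0,0,0,0],
])

```text
time: 18.9
eef_pos: [0.5621, -0.1444, 0.1253]
tcp_rot: [0.754, -0.023, -0.609, 0.243]
contact_force: [-4.0, 1.2, 5.2]
opening: 0.2
```

```bash
python3 rel.py
```

```text
to home cm [ 0.0542606  -0.08367438 -0.04093341] F tool [-6.1 -0.1  2.6] T [-0.19 -0.52  0.  ] 18.9 0.20020841575127676
```

>>> drive_tool([
  [0,0,0,-3,0],
  [0,0,0,-3,0],
  [0,0,0,-3,0],
  [0,0,0,-2,0],
  [0,0,0,0,0.3],
  [0,0,0,0,0.5],
  [0,0,0,0,0.5],
  [-1,0,0,0,0.5],
  [-2,0,0,0,0.6],
  [-4,0,0,0,0.6],
])

```text
time: 19.9
eef_pos: [0.5421, -0.1206, 0.1857]
tcp_rot: [0.727, 0.037, -0.611, 0.312]
contact_force: [0.7, -0.7, -0.7]
opening: 0.6
```

>>> drive_tool([
  [-5,0,0,0,0.6],
  [-5,0,0,0,0.6],
  [0,0,0,0,0.6],
  [0,0,0,0,0.6],
  [0,0,0,0,0.6],
])

```text
time: 20.4
eef_pos: [0.5178, -0.088, 0.2774]
tcp_rot: [0.728, 0.036, -0.61, 0.313]
contact_force: [0.3, -0.7, 0.2]
opening: 0.601
```

```bash
python3 rel.py; python3 - <<'E'
from h import *
f,c=shot("wrist","w6"); shot("scene","scene6"); 
yaw=np.radians(-50.1); ax=R.from_euler('z',yaw).apply([-np.sin(np.radians(25)),0,np.cos(np.radians(25))])
print({h:proj(c,np.array([.5694,-.1521,.101])+h*ax).round(1).tolist() for h in (.022,.032,.05,.06)})
u,v=proj(c,np.array([.5694,-.1521,.101])+.03*ax).astype(int)
b=cv2.imread("pics/scene6.png")[150:230,215:305]; a=cv2.imread("pics/w6.png")
print(u,v)
cv2.imwrite("pics/c6.png",np.hstack([a[:,120:520],cv2.resize(cv2.convertScaleAbs(b,alpha=1.6),(400,400),interpolation=cv2.INTER_CUBIC)]))
E
```

```text
to home cm [16.86610364  0.12245097 -0.13318493] F tool [0.1 0.8 0.1] T [-0.05 -0.06 -0.2 ] 20.4 0.6013330511407936
{0.022: [322.9, 175.1], 0.032: [322.9, 177.6], 0.05: [323.0, 182.3], 0.06: [323.0, 185.2]}
322 177
```

View pics/c6.png

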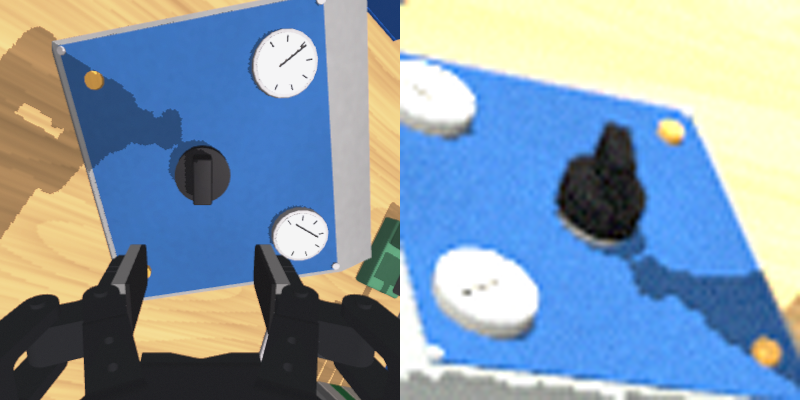

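The knob sits flush on the collar at wrist pixel (323,175), which is where I expected it. The hand is clear.

```bash
python3 -c "
from h import *
sign_off()"
```

```text
the job is handed in; nothing more can be done
```

The black bar-grip knob is fully home on the collar and released, and I handed the job in at about 20.5 s of the 53 s allowed.

**How it was done:**
- **Tilting the tool:** The move interface has no tilt command. I got the 25° tilt by pushing the arm gently against its outer reach limit while it held the knob. My first test of this was at the inner limit, where joint 3 read 2.485 against its stated 2.48 maximum. The outer limit stayed within the stated range.
- **Matching the squares:** The wrist camera showed the spindle's square about 3° off the grip, so I turned the knob 3° before pushing it on. It went past the 10 mm stop point with no resistance and needed no further turning to drop home.

**Last checks:**
- **Depth:** It stopped firmly at about 16 N, roughly 1.7 mm above my estimate of home. With a lighter push after regripping, it sat about 0.5 mm from that estimate, within the 2 mm calibration.
- **Fit:** I regripped it and turned it a few degrees each way. Resistance built up towards the end of the turn, which fits an engaged square.
- **Pictures:** The scene and wrist views show it flush on the collar, with the gripper about 17 cm clear. I did not compare the bystander objects before and after. The path stayed clear of them, and the one force spike outside seating (28 N at 3.1 s) came as the arm stopped at its reach limit, so I read it as deceleration.

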